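# Put the track ball away in the coin tray

## Task

Closing time: push the wooden ball along its curved wire-railed track to the open end where the rails stop and let it settle in the shallow hole there. Then lift it straight up from there (do not force it up through the rails) and set it down gently in the big empty well of the coin tray, leaving the bell and the clay pig where they are.

Things in the scene. Friction and masses are not known exactly. Their poses are not given: they have to be found in the camera images.
- track: Fixed ball track: wooden board 250 (x) by 320 mm (y), 12 mm thick; origin on the counter. Two level parallel 6 mm steel wires, 49 mm between centres (43 mm clear slot), centres 41 mm over the board, cage a 50 mm ball rolling on the board. Wire posts stand outside, 35 mm from the centre line. Track axes: straight part along y at x = 70 mm, then a bend towards -x. Board edges x +-125, y -150, 170.
- rail_start (a point): Centre line of the track at its closed end, where a wire hoop joins both rails; at the board's upper face, 12 mm over the counter. Axes as the track's. From here the track runs straight along -y for 145 mm, to the point 90 mm in +x from point bend.
- bend (a point): Centre of the track's quarter-circle bend, at the board's upper face; axes as the track's. The centre line has radius 90 mm about this point: it goes from 90 mm in +x of it, round to 90 mm in -y of it, then along -x for 50 mm to the exit hole. The wires end 10 mm after the bend, 40 mm before the hole: from there the board is open.
- exit (a point): Centre of the exit hole in the board, at its upper face (12 mm over the counter); 28 mm across: the ball sinks 4 mm into it, its centre then 21 mm over the board. Axes as the track's: the ball arrives along -x. A wooden cleat 14 mm high stands across the way 28 mm beyond (-x); both sides along y are free for fingers, nothing else stands within 35 mm.
- ball_center (a point): Centre of the loose ball: dark waxed slippery wood, 50 mm diameter, 35 to 70 g. It starts at rest in the straight part of the track, 70 to 140 mm from the closed end, centre 25 mm over the board, top 6 mm above the wires. It rolls freely and may run a little ahead of what pushes it; in the hole it stays. Its axes turn as it rolls.
- tray: Aluminium coin tray, fixed to the counter: 190 mm (x) by 150 mm (y), 22 mm high, walls and floor 3 mm; origin at the centre of its underside. A cross wall at x = 43 to 46 mm parts three small wells with coins (x above 46) from one big empty well (x = -92 to 43, y = -72 to 72).
- well (a point): Centre of the big empty well, on its floor (3 mm over the counter); axes as the tray's. The well measures 135 mm (x) by 144 mm (y) inside, 19 mm deep.
- bell: Brass push-button desk bell, loose, 84 mm across, 59 mm high; origin at the centre of its underside. Bystander.
- pig: Chipped blue clay pig whistle, loose, about 105 mm long (x), 58 mm wide, 75 mm high; origin under its middle. Bystander.
Mind the look-alikes: they are no part of the job. Several things have the shape of the tray; the one meant has the colours described above.

How it is judged:
On the way, in this order (a step that is already met when the one before it is completed fails the run):
1. the ball has come along the track and is out of the rails at the exit hole (centre within 25 mm of the hole's, low on the board) (horizontal distance between ball_center and exit below 0.025 m and z of ball_center in the frame of exit below 0.028 m), for 0.1 s.
2. the ball is lifted up out of the exit (35 mm or more, within 60 mm of the hole) (horizontal distance between ball_center and exit below 0.06 m and z of ball_center in the frame of exit above 0.056 m).
At the end, for the whole second after the job is handed in: The ball lies on the floor of the tray's big well (its centre within 50 mm in x and 55 mm in y of the well's centre, under 32 mm over its floor), slower than 0.05 m/s, let go; bell and pig are within 30 mm of where they were (x of ball_center in the frame of well between -0.05 and 0.05 m and y of ball_center in the frame of well between -0.055 and 0.055 m and z of ball_center in the frame of well below 0.032 m and linear speed of ball below 0.05 m/s and distance of each of bell, pig from where it was at the start of the episode below 0.03 m); the robot touches nothing.
It fails at once if the bell or the pig is knocked away (more than 30 mm) (distance of any of bell, pig from where it was at the start of the episode above 0.03 m).
It fails at once if the ball is forced up through the rails (risen over 8 mm between them, away from the open end) (z of ball_center in the frame of exit between 0.033 and 0.055 m and ((horizontal distance between ball_center and bend between 0.075 and 0.105 m and x of ball_center in the frame of bend above 0.01 m and y of ball_center in the frame of bend below 0 m) or (x of ball_center in the frame of bend between 0.075 and 0.105 m and y of ball_center in the frame of bend between -0.005 and 0.14 m))).
It fails at once if the ball is dropped into the tray from more than about 40 mm (linear speed of ball above 0.9 m/s and horizontal distance between ball_center and well below 0.1 m and contact force between the fingers and ball below 0.1 N).
It also fails if it takes over 72 s, if anything falls off the work surface, if the arm or the gripper's body presses on something with over 40 N, if the wrist force passes 120 N, or if a joint passes its speed limit or range.

## Robot

A 6-joint arm with a two-finger parallel gripper is mounted at the origin on the work surface. World frame = base frame: x ahead of the robot, y to its left, z up, the work surface at z = 0. Lengths are in m, angles in rad, forces in N, time in s.
With the tool pointing down it reaches from about 0.375 to 0.9 m from the base axis. Payload 3.1 kg.
Tool frame: the origin (TCP) lies midway between the tips of the shut fingers; the grasp point (between the pads) lies 19 mm behind it; z points along the fingers, y is the direction in which the jaws open and shut (so a half turn about z gives the same grasp; the last joint's range is limited). The gripper opens to 85 mm and grips with 20 to 120 N. Pads are 22 mm wide; open, the fingers measure 114 mm over their backs; the gripper's body (76 mm by 85 mm) begins 54 mm behind the grasp point. The pads swing forward as they close: fully open they stand 13 mm farther back than shut.
Start: joints at [-1.478, 0.527, 1.433, -0, 1.181, -0.178], TCP at [0.168, -0.602, 0.231] pointing down, gripper open.
Joint ranges: [-3.08, 3.08], [-0.75, 2.2], [0.22, 2.44], [-1.43, 4.57], [0, 2.65], [-2.85, 2.85]. Speed limits (rad/s): [2.79, 2.79, 3.14, 3.14, 3.14, 3.14].

## Interface

Orientations are given as a unit quaternion [x, y, z, w].
In Python, from station import manip gives the robot as it stands. The module is installed in compiled form; this text tells all that it offers.
- The arm moves only by the tool drive_tool, never from a script. Its argument "deltas" is one flat list of numbers, 4 for each row, row after row: the shift along the tool's x, y, z in cm, then the turn about the tool's z in degrees. A call has 1 to 12 rows; each row is the pose to reach, as a shift and turn from the pose measured when the call began, along the tool's axes at that moment; what a row does not reach only later rows make up. A row lasts 1/10 s, in which the tool goes at most 50 mm and 8.59 degrees, less where a joint would pass 70% of its speed; a pose out of reach is approached as far as the arm can. A call with a gripper value outside its range is refused whole. "hand" is the finger opening in cm, from 0 to 8.54, set as the call begins (left out, the last holds). The fingers move at their own pace and stop on an object; "squeeze" is the grip in N (left out, the last holds). Time passes only in rows, so rows that repeat a pose let the fingers close. It gives the time, the measured TCP pose, the force and the opening at its end, in the units of the state.
- manip.sense(): the state, without advancing time (a new reading comes with each control period).
- manip.snapshot(name): name is "side" or "top"; returns a dict with "frame" (400x640x3 uint8, red, green, blue), "depth" (400x640 float32, m along the optical axis (not along the pixel's ray), 0 where there is no reading), "fx", "fy", "cx", "cy" (pixels), "R" (3x3) and "t" (3): a world point X has camera coordinates R X + t. Camera axes: x right, y down, z forward; pixel columns grow to the right and rows downward; lengths in m; the calibration is good to about 2 mm. A picture is of the moment at which its call begins.
- manip.sign_off(): hands the job in, once; it reports no verdict.
The state is a dict: "t": time; "q": joint angles; "qd": joint speeds; "tau": joint torques, N m; "tcp_pos": TCP position; "tool_rot": TCP orientation; "force": force on the tool from outside, world axes, zero at the start; "ft_torque": the same for the moment, N m; "finger_gap": opening from 0.0 (shut) to 1.0 (fully open).
Only numpy, scipy, OpenCV 4.12 (cv2) and the standard library are available. Lean on these libraries where they do the work, as an engineer would, in place of code of your own. Each camera call takes 0.05 s, during which the arm holds its last target.

## Working session

There is one attempt and no reset: what is moved stays moved. The work goes in short steps, Python scripts to look and compute and a tool call to move; the robot and the scene stay as the last step left them, time stands still between calls to the robot, and variables do not carry over. Pictures are saved under pics/ and viewed, and the job is handed in when it is done.

Besides the shell and the picture viewer there is one more tool, called after ">>>" as name(argument=value, ...) on one line, values as JSON. drive_tool: Moves the arm, as the interface text tells. Its arguments: {"type":"object","properties":{"deltas":{"type":"array"},"hand":{"type":"number"},"squeeze":{"type":"number"}},"required":["deltas"]}

```bash
mkdir -p pics
python3 - <<'E'
from station import manip
import cv2,numpy as np,pickle
s=manip.sense();print({k:np.round(v,3) for k,v in s.items()})
for n in("top","side"):
    d=manip.snapshot(n);pickle.dump(d,open(f"{n}0.pkl","wb"))
    cv2.imwrite(f"pics/{n}0.png",d["frame"][:,:,::-1])
    print(n,d["fx"],d["fy"],d["cx"],d["cy"],np.round(d["R"],3).tolist(),d["t"])
E
```

```text
{'t': np.float64(0.0), 'q': array([-1.478,  0.528,  1.434,  0.   ,  1.181, -0.178]), 'qd': array([ 0.001, -0.001, -0.   ,  0.001, -0.   , -0.002]), 'tau': array([-1.0000e-03, -4.4235e+01, -1.7802e+01, -0.0000e+00,  8.0000e-03,
       -0.0000e+00]), 'tcp_pos': array([ 0.168, -0.601,  0.23 ]), 'tool_rot': array([ 0.991,  0.135,  0.   , -0.001]), 'force': array([-0.96 ,  0.303, -0.503]), 'ft_torque': array([-0.027, -0.012,  0.006]), 'finger_gap': np.float64(1.001)}
top 492.69192091071574 492.69192091071574 320.5662657978038 204.13032023298558 [[-0.02, -1.0, 0.006], [-0.996, 0.02, -0.089], [0.089, -0.008, -0.996]] [0.05126432 0.51884168 1.37327475]
side 445.8966001006313 445.8966001006313 321.0120868432485 202.72895980907282 [[-0.786, -0.617, -0.022], [-0.39, 0.524, -0.757], [0.479, -0.587, -0.653]] [0.447822   0.22712167 1.46317809]
```

View pics/top0.png

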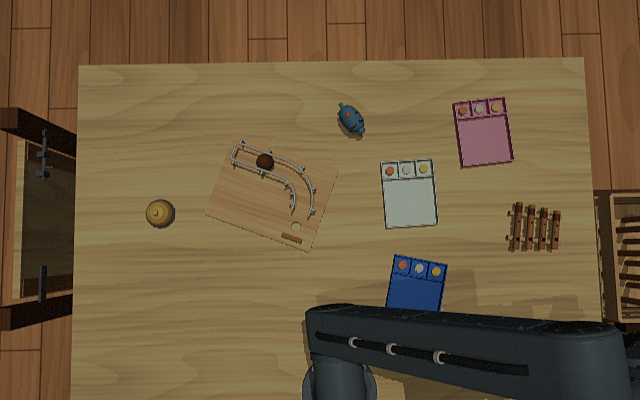

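View pics/side0.png

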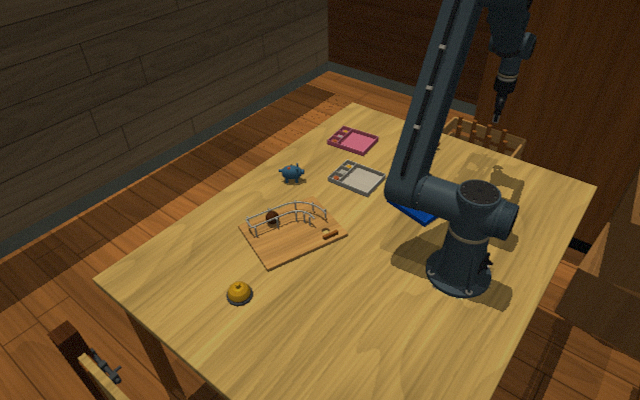

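The top view has three tray shapes: pink (483,130), silver (409,194) and blue (417,283). The silver one fits "aluminium". The track is at (272,195), its ball at (265,161), the hole near (296,227), the bell at (160,213) and the pig at (350,120). I'll enlarge the crops to confirm.

Run:
```python
import cv2,pickle
d=pickle.load(open("top0.pkl","rb"));f=d["frame"][:,:,::-1]
cv2.imwrite("pics/crop_track.png",cv2.resize(f[130:260,195:345],None,fx=5,fy=4.6 if 0 else 4.6,interpolation=cv2.INTER_CUBIC)[:600])
cv2.imwrite("pics/crop_tray.png",cv2.resize(f[145:245,365:455],None,fx=5,fy=5,interpolation=cv2.INTER_CUBIC))
```

```text
(no output)
```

View pics/crop_track.png

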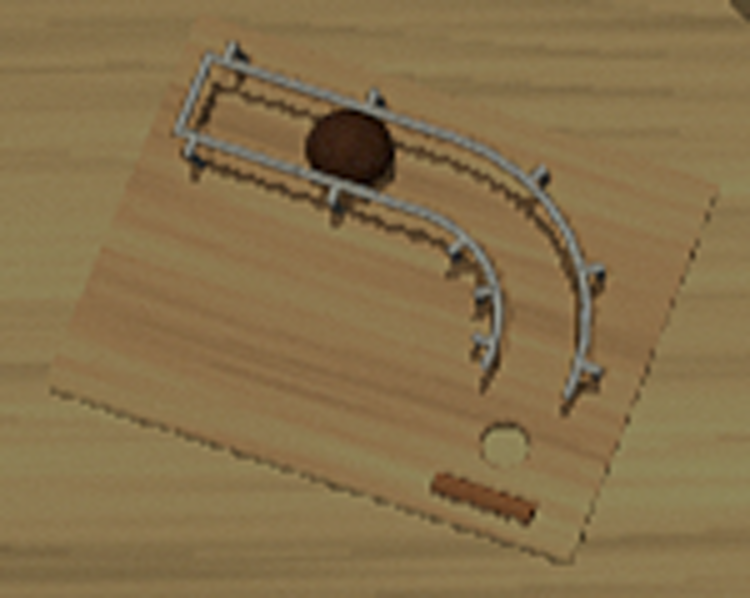

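View pics/crop_tray.png

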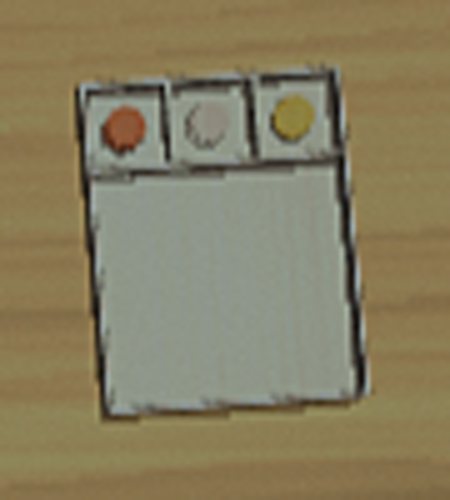

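The enlarged crop confirms the silver tray: grey aluminium, with the empty well centred near crop (230,285). On the track, the hole is at crop (505,445), the ball at (350,148) and the cleat at (484,498). The hoop runs from (180,132) to (210,60). Next I'll turn these into world positions.

```bash
cat > h.py <<'E'
import numpy as np,cv2,pickle
def ray(d,u,v,z):
    R=np.array(d["R"]);t=np.array(d["t"]);C=-R.T@t
    r=R.T@np.array([(u-d["cx"])/d["fx"],(v-d["cy"])/d["fy"],1])
    return C+r*(z-C[2])/r[2]
def proj(d,X):
    c=np.array(d["R"])@np.array(X)+np.array(d["t"]);return d["fx"]*c[0]/c[2]+d["cx"],d["fy"]*c[1]/c[2]+d["cy"]
def fit(A,B): # B=R A + t, 2D
    A=np.array(A);B=np.array(B);a=A.mean(0);b=B.mean(0)
    U,S,V=np.linalg.svd((A-a).T@(B-b));R=V.T@np.diag([1,np.linalg.det(V.T@U.T)])@U.T
    return R,b-R@a,B-(A@R.T+b-R@a)
E
python3 - <<'E'
from h import *
d=pickle.load(open("top0.pkl","rb"))
P=lambda x,y,z:ray(d,195+x/5-.4,130+y/4.6-.39,z)[:2]
cor=[P(53,390,.012),P(572,561,.012),P(718,187,.012)]
R,t,res=fit([[-.125,.17],[-.125,-.15],[.125,-.15]],cor)
yaw=np.arctan2(R[1,0],R[0,0]);print("track",t,np.degrees(yaw),res.round(4).tolist())
T=lambda p:R.T@(p-t)
print("hole",P(505,445,.01),T(P(505,445,.01)))
# hoop corners z=.053
print("hoop",T(P(180,132,.053)),T(P(210,60,.053)))
print("wire ends",T(P(487,372,.053)),T(P(570,400,.053)))
f=d["frame"].astype(int);m=((f.sum(2)<110)).astype(np.uint8);m[:, :245]=0;m[:,290:]=0;m[:145]=0;m[180:]=0
n,l,s,c=cv2.connectedComponentsWithStats(m);i=1+s[1:,4].argmax();print(s[i],c[i]);b=ray(d,*c[i],.037)[:2];print("ball",b,T(b))
Q=lambda x,y,z:ray(d,365+x/5-.4,145+y/5-.4,z)[:2]
# tray outer top corners z=.022 : x up
tc=[Q(82,85,.022),Q(336,72,.022),Q(367,395,.022),Q(105,414,.022)]
Rt,tt,rt=fit([[.095,.075],[.095,-.075],[-.095,-.075],[-.095,.075]],tc)
print("tray",tt,np.degrees(np.arctan2(Rt[1,0],Rt[0,0])),rt.round(4).tolist(),"well",tt+Rt@[-.0245,0])
print("bell",ray(d,160,213,.03),"pig",ray(d,350,120,.04))
E
```

```text
track [0.55493598 0.17051765] -20.70887210970676 [[-0.0002, -0.004], [0.0016, 0.0019], [-0.0014, 0.0021]]
hole [0.45880247 0.11315885] [-0.06963905 -0.08764751]
hoop [0.04721898 0.14529766] [0.09443669 0.14501494]
wire ends [-0.03279024 -0.0657991 ] [-0.03329326 -0.11477727]
[256 154  18  17 178] [265.21910112 161.94382022]
ball [0.64121026 0.19490098] [0.07207762 0.05331619]
tray [ 0.54751207 -0.21162197] 2.5622788797990546 [[-0.0005, -0.002], [-0.0025, 0.0021], [0.002, 0.0005], [0.001, -0.0006]] well [ 0.52303657 -0.21271725]
bell [0.50300603 0.49242841 0.03      ] pig [ 0.75673713 -0.04752353  0.04      ]
```

```bash
cat >> h.py <<'E'
def plan(wps):
    """world waypoints (x,y,z,yaw_deg) -> rows relative to current measured pose"""
    from station import manip
    from scipy.spatial.transform import Rotation as Ro
    s=manip.sense();Rt=Ro.from_quat(s["tool_rot"]).as_matrix();p=s["tcp_pos"]
    y0=np.degrees(np.arctan2(Rt[1,0],Rt[0,0]));print("t",s["t"],"tcp",p.round(4),"yaw",round(y0,1),"gap",s["finger_gap"],"q6",s["q"][5].round(2),"F",s["force"].round(1))
    out=[]
    for w in wps:
        d=Rt.T@(np.array(w[:3])-p);out.append([*(d*100).round(2).tolist(),round(-((w[3]-y0+180)%360-180),1)])
    for o in out: print(*o,sep=", ",end=",\n")
E
python3 - <<'E'
from h import *
d=pickle.load(open("top0.pkl","rb"))
P=lambda x,y,z:ray(d,195+x/5-.4,130+y/4.6-.39,z)[:2]
B=[P(53,390,.012),P(572,561,.012),P(718,187,.012),P(505,445,.01),P(180,132,.053),P(210,60,.053),P(487,372,.053),P(570,400,.053)]
A=[[-.125,.17],[-.125,-.15],[.125,-.15],[-.07,-.09],[.0455,.145],[.0945,.145],[-.03,-.0655],[-.03,-.1145]]
R,t,res=fit(A,B);yaw=np.degrees(np.arctan2(R[1,0],R[0,0]));print(t,yaw,res.round(4).tolist())
b=ray(d,265.2,161.9,.037)[:2];print("ball",R.T@(b-t))
pickle.dump((R,t,yaw),open("track.pkl","wb"))
w=t+R@[.07,.108];print(w,"exit",t+R@[-.07,-.09])
plan([(*w,.2,yaw+180)])
E
```

```text
[0.5545841  0.17086752] -20.940626840573703 [[-0.0007, -0.0046], [0.0023, 0.0008], [-0.0003, 0.002], [0.0018, 0.0013], [0.0016, -0.0003], [-0.0001, 0.0003], [-0.0022, 0.0001], [-0.0024, 0.0003]]
ball [0.07241417 0.05350057]
[0.65855993 0.24671624] exit [0.45704148 0.11182993]
t 0.1 tcp [ 0.1678 -0.6014  0.2304] yaw 15.6 gap 1.005511625306517 q6 -0.18 F [ 0.2  1.  -0. ]
70.05, -68.51, 3.2, -143.5,
```

>>> drive_tool(deltas=[70,-68.5,2,-143.5,70,-68.5,2,-143.5,70,-68.5,2,-143.5,70,-68.5,2,-143.5,70,-68.5,2,-143.5,70,-68.5,2,-143.5,70,-68.5,2,-143.5,70,-68.5,2,-143.5,70,-68.5,2,-143.5,70,-68.5,2,-143.5,70,-68.5,2,-143.5,70,-68.5,2,-143.5], hand=0, squeeze=40)

```text
t: 1.3
tcp_pos: [0.4685, -0.0806, 0.2194]
tool_rot: [0.507, 0.862, 0.001, -0.0]
force: [0.6, -1.0, 0.2]
finger_gap: -0.001
```

Run:
```python
from h import *
R,t,yaw=pickle.load(open("track.pkl","rb"))
plan([(*(t+R@[.07,.108]),.2,yaw+180),(*(t+R@[.07,.108]),.12,yaw+180)])
```

```text
t 1.3 tcp [ 0.4685 -0.0806  0.2194] yaw 119.1 gap -0.0008885592933870105 q6 -0.92 F [ 0.6 -1.   0.2]
19.38, 32.51, 1.99, -40.0,
19.37, 32.5, 9.99, -40.0,
```

>>> drive_tool(deltas=[19.4,32.5,2,-40,19.4,32.5,2,-40,19.4,32.5,2,-40,19.4,32.5,2,-40,19.4,32.5,2,-40,19.4,32.5,2,-40,19.4,32.5,2,-40,19.4,32.5,2,-40,19.4,32.5,2,-40,19.4,32.5,10,-40,19.4,32.5,10,-40,19.4,32.5,10,-40])

```text
t: 2.5
tcp_pos: [0.6535, 0.2451, 0.114]
tool_rot: [0.182, 0.983, -0.002, -0.006]
force: [-0.6, -0.5, -1.1]
finger_gap: -0.0
```

Run:
```python
from h import *
from station import manip
R,t,yaw=pickle.load(open("track.pkl","rb"))
plan([(*(t+R@[.07,.108]),.075,yaw+180),(*(t+R@[.07,.108]),.03,yaw+180)])
for n in("top","side"):
    d=manip.snapshot(n);f=d["frame"][:,:,::-1]
    x,y=(200,100) if n=="top" else (220,150)
    cv2.imwrite(f"pics/{n}1.png",cv2.resize(f[y:y+150,x:x+160],None,fx=4,fy=4,interpolation=cv2.INTER_CUBIC))
```

```text
t 2.5 tcp [0.6535 0.2451 0.114 ] yaw 159.0 gap -0.00030580730737079506 q6 -1.01 F [-0.6 -0.5 -1.1]
-0.46, 0.35, 3.89, -0.0,
-0.51, 0.38, 8.39, -0.0,
```

View pics/top1.png

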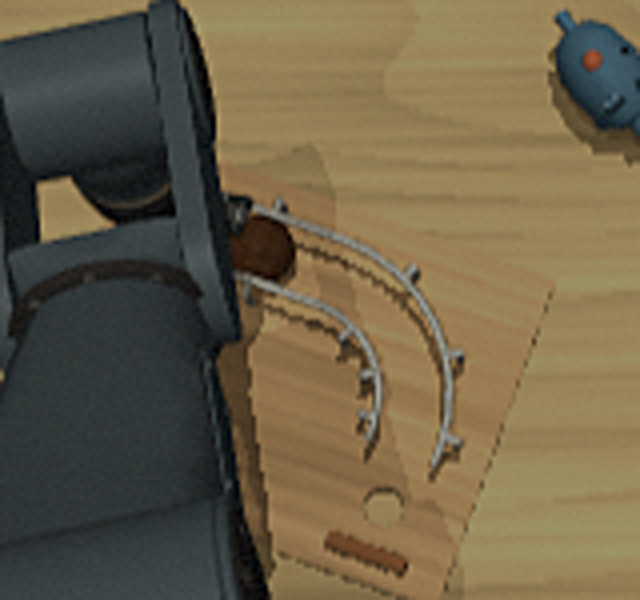

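View pics/side1.png

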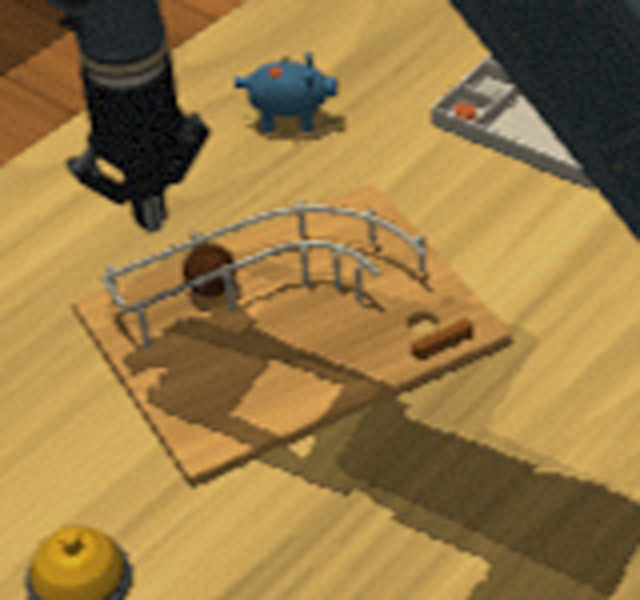

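The side crop shows the shut fingers at (150,215), hanging over the closed-end side behind the ball at (208,273). The knuckles are well above the tips, so I can lower into the slot.

>>> drive_tool(deltas=[-0.5,0.4,0,0,-0.5,0.4,2,0,-0.5,0.4,3.8,0,-0.5,0.4,3.8,0])

```text
t: 3.0
tcp_pos: [0.664, 0.2477, 0.0816]
tool_rot: [0.182, 0.983, 0.0, -0.001]
force: [0.4, -0.0, 0.1]
finger_gap: -0.002
```

Run:
```python
from h import *
from station import manip
R,t,yaw=pickle.load(open("track.pkl","rb"))
plan([(*(t+R@[.07,.108]),.075,yaw+180),(*(t+R@[.07,.108]),.03,yaw+180)])
s=manip.sense();print(R.T@(s["tcp_pos"][:2]-t))
for n in("side",):
    d=manip.snapshot(n);f=d["frame"][:,:,::-1]
    print(proj(d,s["tcp_pos"]))
    x,y=(220,150)
    cv2.imwrite(f"pics/{n}2.png",cv2.resize(f[y:y+120,x:x+130],None,fx=5,fy=5,interpolation=cv2.INTER_CUBIC))
```

```text
t 3.0 tcp [0.664  0.2477 0.0816] yaw 159.0 gap -0.00169299925069721 q6 -1.01 F [ 0.4 -0.   0.1]
0.47, -0.29, 0.66, -0.1,
0.46, -0.29, 5.16, -0.1,
[0.07475334 0.11091934]
(np.float64(256.4640391638825), np.float64(212.86779756021014))
```

View pics/side2.png

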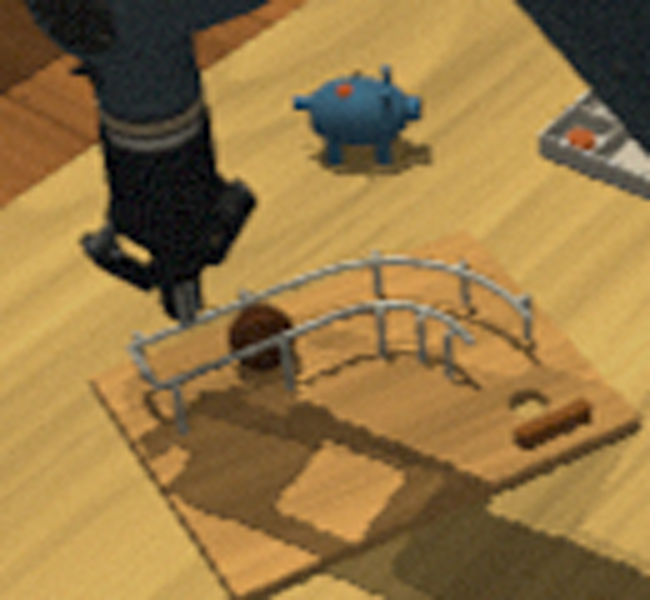

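The fingertips are at crop (185,318), which agrees with the projected TCP. The tool went about 5 mm past its target because the starting pose was read while it was still moving, so I'll correct that, let it settle and check.

>>> drive_tool(deltas=[0.5,-0.3,0.5,0,0.5,-0.3,0.5,0,0.5,-0.3,0.5,0])

```text
t: 3.35
tcp_pos: [0.6594, 0.2471, 0.0788]
tool_rot: [0.182, 0.983, 0.001, 0.0]
force: [-0.7, 1.0, 0.3]
finger_gap: 0.001
```

Run:
```python
from h import *
from station import manip
R,t,yaw=pickle.load(open("track.pkl","rb"))
s=manip.sense();print(R.T@(s["tcp_pos"][:2]-t),abs(s["qd"]).max())
plan([(*(t+R@[.07,.108]),.03,yaw+180)])
```

```text
[0.07069708 0.1086657 ] 0.006782930727584881
t 3.35 tcp [0.6594 0.2471 0.0788] yaw 159.0 gap 0.001144635849912492 q6 -1.01 F [-0.7  1.   0.3]
0.07, -0.08, 4.88, -0.1,
```

>>> drive_tool(deltas=[0.1,0,1.2,0,0.1,0,2.5,0,0.1,0,3.7,0,0.1,0,4.8,0,0.1,0,4.8,0,0.1,0,4.8,0])

```text
t: 3.95
tcp_pos: [0.6583, 0.2474, 0.0299]
tool_rot: [0.182, 0.983, 0.001, -0.0]
force: [-0.2, -0.1, 0.9]
finger_gap: -0.004
```

```bash
cat > look.py <<'E'
import sys
from h import *
from station import manip
R,t,yaw=pickle.load(open("track.pkl","rb"))
s=manip.sense();print("track-frame tcp",R.T@(s["tcp_pos"][:2]-t))
k=sys.argv[1]
for n,(x,y) in (("side",(220,150)),("top",(200,115))):
    d=manip.snapshot(n);pickle.dump(d,open(n+k+".pkl","wb"));f=d["frame"][:,:,::-1]
    cv2.imwrite(f"pics/{n}{k}.png",cv2.resize(f[y:y+120,x:x+130],None,fx=5,fy=5,interpolation=cv2.INTER_CUBIC))
E
python3 look.py 3
python3 - <<'E'
from h import *
R,t,yaw=pickle.load(open("track.pkl","rb"))
# slow push down the straight
plan([(*(t+R@[.07,.108-.005*i]),.03,yaw+180) for i in (1,4,8,12,16,20,22)])
E
```

```text
track-frame tcp [0.06945734 0.10857163]
t 4.05 tcp [0.6591 0.2476 0.0312] yaw 159.0 gap 0.0009461759165627269 q6 -1.0 F [-0.1 -0.6  0.6]
0.01, -0.6, 0.11, -0.1,
0.01, -2.1, 0.11, -0.1,
0.01, -4.1, 0.11, -0.1,
0.01, -6.1, 0.1, -0.1,
0.01, -8.1, 0.1, -0.1,
0.01, -10.1, 0.09, -0.1,
0.01, -11.1, 0.09, -0.1,
```

View pics/side3.png

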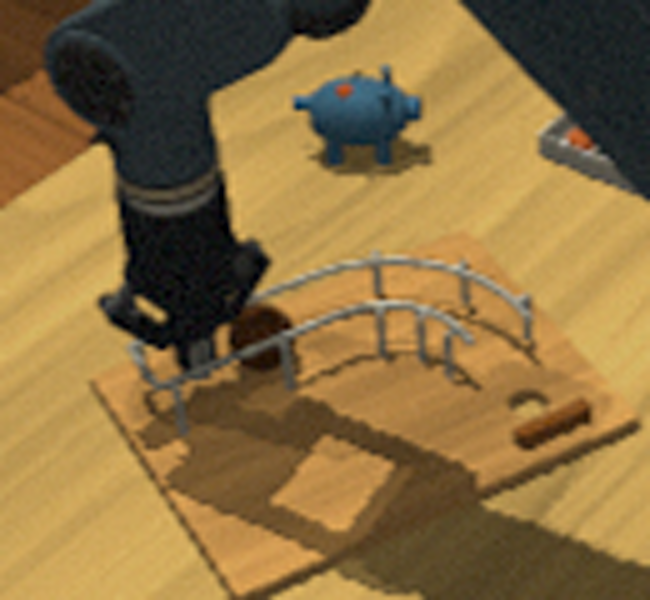

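The fingers stand inside the slot behind the ball. Now a slow push along the straight part.

>>> drive_tool(deltas=[0,-0.3,0,0,0,-0.7,0,0,0,-1.1,0,0,0,-1.5,0,0,0,-1.9,0,0,0,-2.3,0,0,0,-2.7,0,0,0,-3.1,0,0,0,-3.5,0,0,0,-3.9,0,0,0,-4.3,0,0,0,-4.7,0,0])

```text
t: 5.25
tcp_pos: [0.6421, 0.2034, 0.031]
tool_rot: [0.182, 0.983, 0.001, 0.001]
force: [0.0, -0.2, 0.7]
finger_gap: -0.0
```

```bash
python3 look.py 4
python3 - <<'E'
from h import *
R,t,yaw=pickle.load(open("track.pkl","rb"))
plan([(*(t+R@[.07,y]),.03,yaw+180) for y in (.05,.04,.03,.02,.01,0)])
E
```

```text
track-frame tcp [0.07009437 0.06168582]
t 5.35 tcp [0.6419 0.2031 0.031 ] yaw 159.0 gap 0.002484177806016243 q6 -1.06 F [-0.7  1.  -0.4]
0.0, -1.14, 0.1, -0.1,
0.0, -2.14, 0.09, -0.1,
0.0, -3.14, 0.09, -0.1,
-0.0, -4.14, 0.09, -0.1,
-0.0, -5.14, 0.09, -0.1,
-0.0, -6.14, 0.09, -0.1,
```

View pics/side4.png

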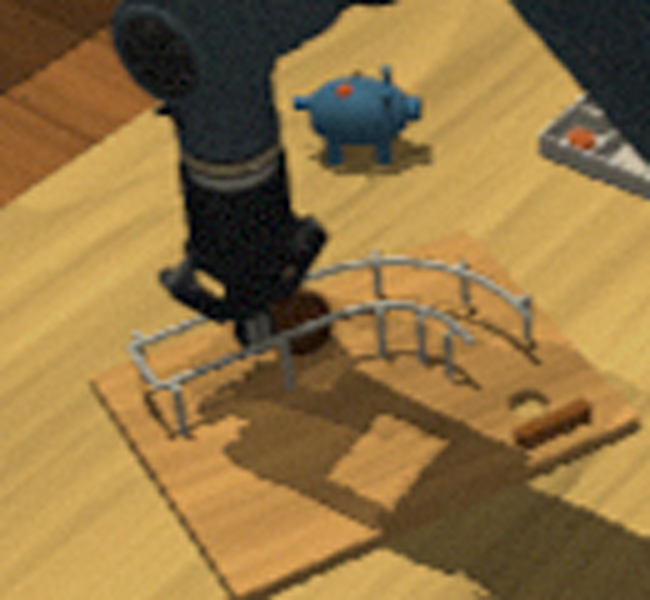

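View pics/top4.png

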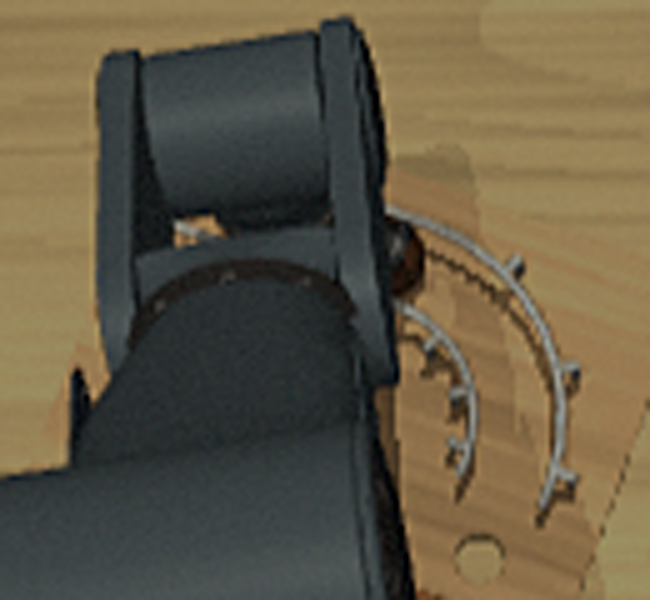

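The ball rolls ahead of the fingers (side crop (305,325)) and is nearly at the bend. I'll continue.

>>> drive_tool(deltas=[0,-0.4,0,0,0,-0.8,0,0,0,-1.2,0,0,0,-1.6,0,0,0,-2.1,0,0,0,-2.6,0,0,0,-3.1,0,0,0,-3.6,0,0,0,-4.1,0,0,0,-4.6,0,0,0,-5.1,0,0,0,-5.6,0,0])

```text
t: 6.55
tcp_pos: [0.6217, 0.1505, 0.0309]
tool_rot: [0.182, 0.983, 0.001, 0.001]
force: [-0.5, 0.1, 0.2]
finger_gap: 0.004
```

```bash
python3 look.py 5
python3 - <<'E'
from h import *
R,t,yaw=pickle.load(open("track.pkl","rb"))
W=[]
for ph in range(0,91,6):
    a=np.radians(ph);W.append((*(t+R@[-.02+.09*np.cos(a),-.09*np.sin(a)]),.03,yaw+180-min(ph*1.15,90)))
plan(W[:14])
E
```

```text
track-frame tcp [0.06999873 0.00500834]
t 6.65 tcp [0.6216 0.1502 0.0309] yaw 158.9 gap -0.0005266317837520108 q6 -1.14 F [-1.   0.2 -0.2]
-0.01, -0.47, 0.09, -0.1,
0.04, -1.41, 0.08, 6.8,
0.18, -2.34, 0.08, 13.7,
0.43, -3.25, 0.08, 20.6,
0.76, -4.13, 0.08, 27.5,
1.19, -4.97, 0.08, 34.4,
1.7, -5.76, 0.08, 41.3,
2.29, -6.49, 0.07, 48.2,
2.96, -7.16, 0.07, 55.1,
3.69, -7.76, 0.07, 62.0,
4.48, -8.27, 0.07, 68.9,
5.31, -8.7, 0.07, 75.8,
6.19, -9.04, 0.07, 82.7,
7.1, -9.29, 0.07, 89.6,
```

View pics/side5.png

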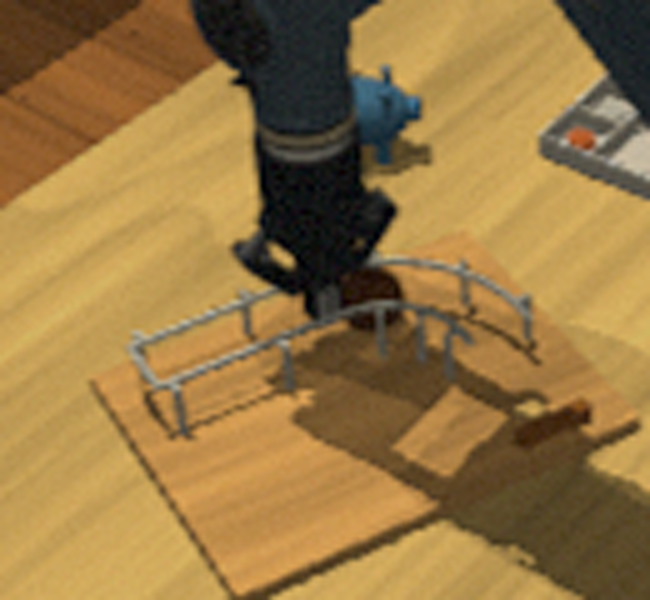

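View pics/top5.png

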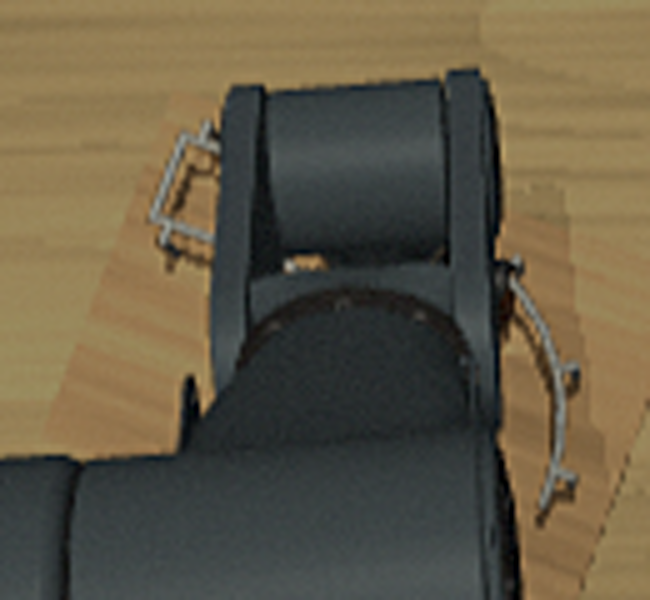

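>>> drive_tool(deltas=[0,-0.5,0,0,0,-0.95,0,3,0.05,-1.4,0,7,0.1,-1.9,0,10,0.2,-2.35,0,14,0.3,-2.8,0,17,0.45,-3.25,0,20,0.6,-3.7,0,24,0.75,-4.15,0,27,0.95,-4.55,0,31,1.2,-5.0,0,34,1.2,-5.0,0,34])

```text
t: 7.85
tcp_pos: [0.5925, 0.1077, 0.0311]
tool_rot: [0.462, 0.887, 0.001, 0.0]
force: [0.4, 0.7, 0.1]
finger_gap: -0.002
```

```bash
python3 look.py 6
python3 - <<'E'
from h import *
R,t,yaw=pickle.load(open("track.pkl","rb"))
from station import manip
p=R.T@(manip.sense()["tcp_pos"][:2]-t)-[-.02,0];print("r",np.hypot(*p),"phi",np.degrees(np.arctan2(-p[1],p[0])))
W=[]
for ph in range(30,91,6):
    a=np.radians(ph);W.append((*(t+R@[-.02+.09*np.cos(a),-.09*np.sin(a)]),.03,yaw+180-min(ph*1.15,90)))
plan(W)
E
```

```text
track-frame tcp [ 0.05796274 -0.04550191]
r 0.09022866019784281 phi 30.21555037148349
t 7.95 tcp [0.5925 0.1077 0.0309] yaw 125.0 gap -0.0014834194897586 q6 -0.62 F [-0.2  0.3  0.9]
0.03, 0.03, 0.09, 0.4,
0.01, -0.91, 0.08, 7.3,
0.09, -1.85, 0.08, 14.2,
0.27, -2.77, 0.08, 21.1,
0.54, -3.67, 0.08, 28.0,
0.91, -4.54, 0.08, 34.9,
1.37, -5.37, 0.08, 41.8,
1.91, -6.14, 0.08, 48.7,
2.52, -6.85, 0.07, 55.6,
3.21, -7.49, 0.07, 55.9,
3.96, -8.06, 0.07, 55.9,
```

View pics/side6.png

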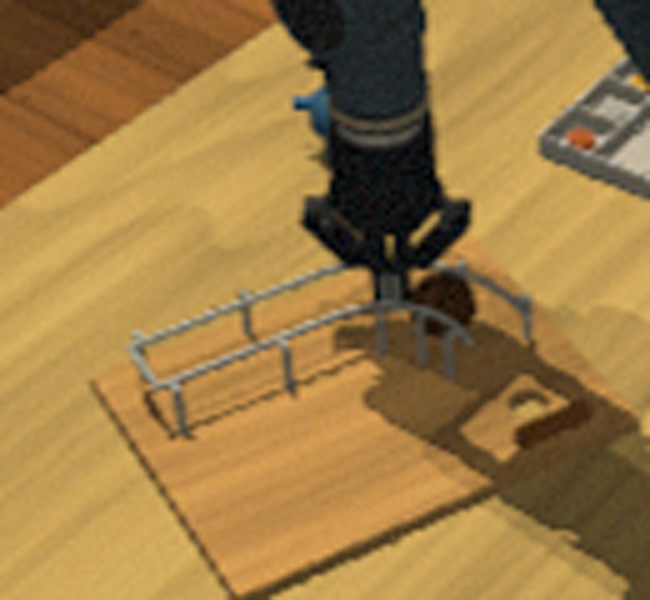

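The ball is at side crop (443,303), still ahead of the fingers and between the rails. I'll continue round the bend.

>>> drive_tool(deltas=[0,-0.4,0,3,0,-0.9,0,7,0.05,-1.35,0,11,0.1,-1.85,0,14,0.2,-2.3,0,18,0.3,-2.8,0,21,0.4,-3.2,0,25,0.55,-3.65,0,28,0.7,-4.1,0,32,0.9,-4.55,0,35,1.1,-4.95,0,38,1.1,-4.95,0,38])

```text
t: 9.15
tcp_pos: [0.5447, 0.0883, 0.0306]
tool_rot: [0.725, 0.689, 0.0, -0.001]
force: [0.5, -0.7, -0.3]
finger_gap: -0.002
```

```bash
python3 look.py 7
python3 - <<'E'
from h import *
R,t,yaw=pickle.load(open("track.pkl","rb"))
from station import manip
p=R.T@(manip.sense()["tcp_pos"][:2]-t)-[-.02,0];print("r",np.hypot(*p),"phi",np.degrees(np.arctan2(-p[1],p[0])))
W=[]
for ph in range(66,91,6):
    a=np.radians(ph);W.append((*(t+R@[-.02+.09*np.cos(a),-.09*np.sin(a)]),.03,yaw+180-min(ph*1.15,90)))
for x in (-.025,-.03): W.append((*(t+R@[x,-.09]),.03,yaw+90))
plan(W)
E
```

```text
track-frame tcp [ 0.02026957 -0.08062701]
r 0.09020910658149771 phi 62.841398183285825
t 9.25 tcp [0.5457 0.0883 0.0306] yaw 87.1 gap -0.0014030313552396958 q6 0.01 F [ 0.6 -0.1 -0.5]
-0.04, -0.5, 0.06, 3.9,
-0.09, -1.44, 0.06, 10.8,
-0.04, -2.38, 0.06, 17.7,
0.11, -3.31, 0.06, 18.0,
0.35, -4.22, 0.06, 18.0,
0.5, -4.69, 0.06, 18.0,
0.66, -5.17, 0.06, 18.0,
```

View pics/side7.png

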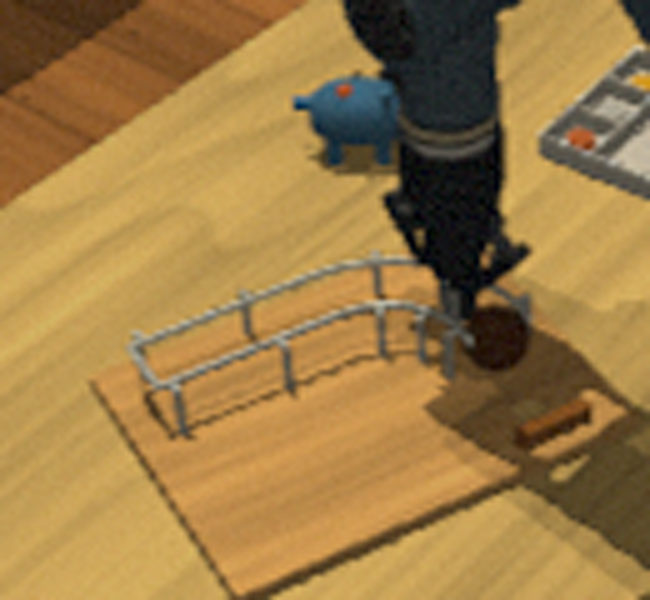

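The ball at side crop (497,337) is just leaving the rail ends. I'll work out its position before the final slow push.

```bash
cat > ball.py <<'E'
from h import *
def ball(d,z,box):
    f=d["frame"];hsv=cv2.cvtColor(f,cv2.COLOR_RGB2HSV);m=((f[...,0].astype(int)-f[...,2]>12)&(f[...,0]<85)&(f[...,1]<45)).astype(np.uint8)
    k=np.zeros_like(m);x0,y0,x1,y1=box;k[y0:y1,x0:x1]=m[y0:y1,x0:x1]
    n,l,s,c=cv2.connectedComponentsWithStats(k);i=1+s[1:,4].argmax()
    x,y,w,h=s[i,:4];print("blob",s[i],c[i]);return ray(d,*c[i],z)[:2]
E
python3 - <<'E'
from ball import *
R,t,yaw=pickle.load(open("track.pkl","rb"))
d=pickle.load(open("side7.pkl","rb"))
b=ball(d,.037,(308,205,330,228));print(b,R.T@(b-t))
b=ray(d,220+497/5-.4,150+337/5-.4,.037)[:2];print(R.T@(b-t))
E
```

```text
blob [312 211  14  13 132] [319.14393939 217.28787879]
[0.50229321 0.0952938 ] [-0.02182707 -0.08927096]
[-0.02021616 -0.0896186 ]
```

>>> drive_tool(deltas=[0,-0.3,0,3,-0.05,-0.65,0,6,-0.1,-1.0,0,9,-0.1,-1.35,0,12,-0.05,-1.7,0,14,-0.05,-2.1,0,16,-0.05,-2.4,0,18,0,-2.7,0,18,0.1,-3.05,0,18,0.15,-3.4,0,18,0.25,-3.7,0,18,0.25,-3.7,0,18])

```text
t: 10.45
tcp_pos: [0.5081, 0.0929, 0.0306]
tool_rot: [0.823, 0.567, 0.0, -0.0]
force: [0.4, -0.2, -0.0]
finger_gap: 0.002
```

```bash
python3 look.py 8
python3 - <<'E'
from ball import *
R,t,yaw=pickle.load(open("track.pkl","rb"))
d=pickle.load(open("side8.pkl","rb"))
b=ball(d,.037,(308,205,345,245));print(b,R.T@(b-t))
plan([(*(t+R@[x,-.09]),.03,yaw+90) for x in (-.015,-.02,-.025,-.03,-.035)])
E
```

```text
track-frame tcp [-0.015529   -0.08940252]
blob [318 217  13  13 139] [324.0647482 223.0647482]
[0.46917572 0.10871632] [-0.05755441 -0.08857118]
t 10.55 tcp [0.5089 0.0927 0.0306] yaw 69.1 gap -0.007251236829431954 q6 0.33 F [ 0.1  0.  -0.2]
-0.07, -0.03, 0.06, 0.1,
-0.07, -0.53, 0.06, 0.1,
-0.07, -1.03, 0.06, 0.1,
-0.07, -1.53, 0.06, 0.1,
-0.07, -2.03, 0.06, 0.1,
```

View pics/side8.png

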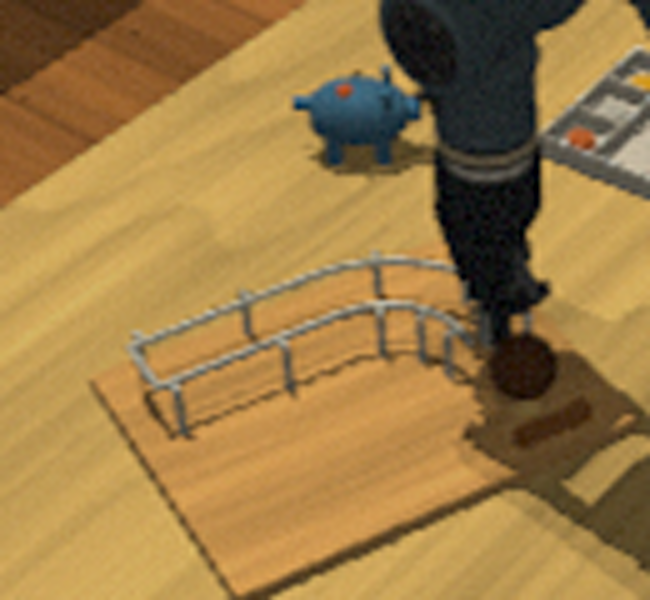

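>>> drive_tool(deltas=[0,-0.3,0,0,0,-0.6,0,0,-0.05,-0.8,0,0,-0.05,-1.0,0,0,-0.05,-1.15,0,0,-0.05,-1.3,0,0,-0.05,-1.3,0,0,-0.05,-1.3,0,0])

```text
t: 11.35
tcp_pos: [0.4967, 0.0969, 0.0306]
tool_rot: [0.824, 0.567, 0.001, -0.0]
force: [-0.1, 0.0, -1.1]
finger_gap: 0.002
```

```bash
python3 look.py 9
python3 - <<'E'
from ball import *
R,t,yaw=pickle.load(open("track.pkl","rb"))
d=pickle.load(open("side9.pkl","rb"))
b=ball(d,.033,(308,205,345,245));print(b,R.T@(b-t))
plan([(*(t+R@[-.01,-.09]),.03,yaw+90)])
E
```

```text
track-frame tcp [-0.02765736 -0.08974356]
blob [319 218  19  21 203] [326.33990148 228.26108374]
[0.44886885 0.12178617] [-0.0811912  -0.08362225]
t 11.45 tcp [0.4968 0.0969 0.0306] yaw 69.1 gap 0.00044882270593043583 q6 0.33 F [-0.2 -0.2  0.3]
-0.03, 1.76, 0.07, 0.1,
```

View pics/side9.png

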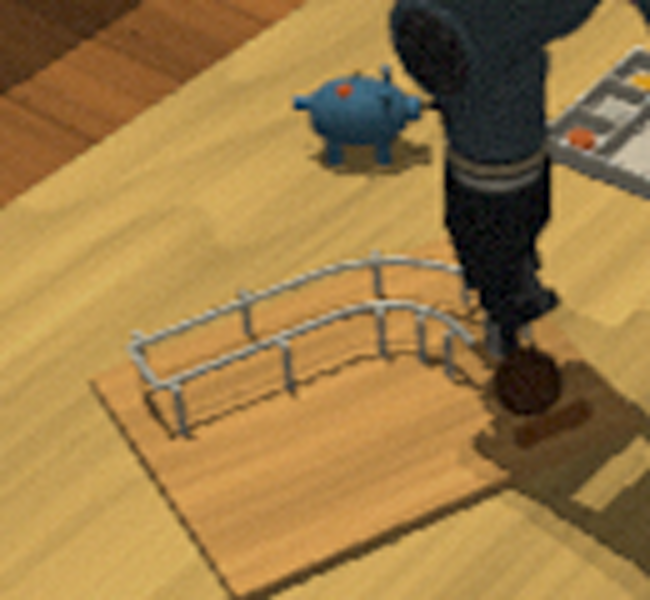

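The ball at side crop (528,380) looks lower, seated in the hole. I'll back off a little, rise clear and check.

>>> drive_tool(deltas=[0,0.6,0,0,0,1.2,0,0,0,1.2,-3,0,0,1.2,-7,0,0,5,-12,0,0,10,-14,0,0,14,-14,0,0,14,-14,0,0,14,-14,0])

```text
t: 12.35
tcp_pos: [0.6287, 0.0458, 0.1709]
tool_rot: [0.824, 0.567, 0.001, 0.0]
force: [-0.0, 0.6, 0.5]
finger_gap: 0.002
```

```bash
python3 look.py 10
```

```text
track-frame tcp [ 0.11386888 -0.09029358]
```

View pics/side10.png

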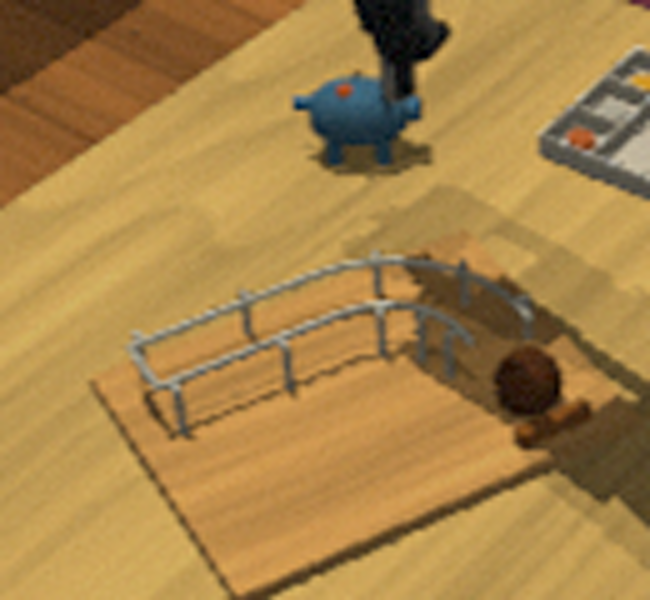

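View pics/top10.png

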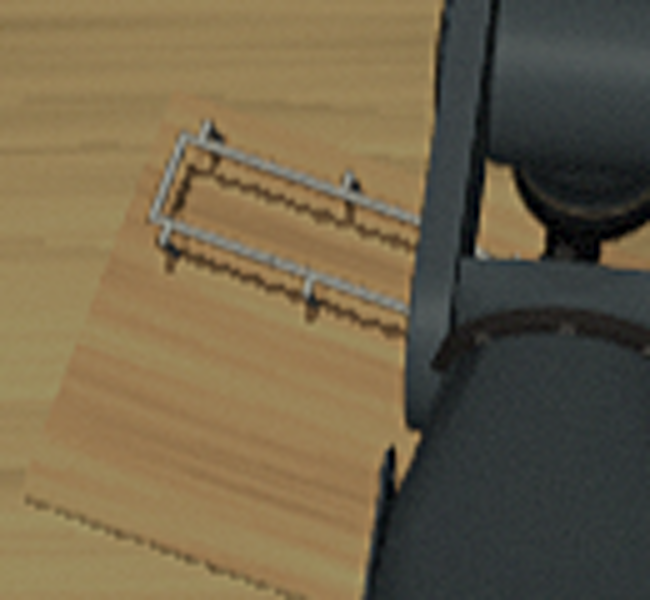

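Run:
```python
from h import *
R,t,yaw=pickle.load(open("track.pkl","rb"))
d=pickle.load(open("side10.pkl","rb"))
b=ray(d,220+528/5-.4,150+380/5-.4,.033)[:2];print(b,R.T@(b-t))
plan([(*(t+R@[-.07,-.089]),.15,yaw+180),(*(t+R@[-.07,-.089]),.09,yaw+180)])
```

```text
[0.46047981 0.11340126] [-0.06735036 -0.08730359]
t 12.45 tcp [0.6255 0.0471 0.1697] yaw 69.1 gap 0.0008776172172214029 q6 0.26 F [-0.8  0.7 -0.4]
0.14, -18.04, 2.02, -89.9,
0.13, -18.03, 8.02, -89.9,
```

The ball sits within 3 mm of the hole's centre. I'll move above it, turn the jaws along track y and open them.

>>> drive_tool(deltas=[0.1,-6,0,-10,0.1,-12,0,-20,0.1,-17.9,1,-30,0.1,-17.9,2,-40,0.1,-17.9,2,-50,0.1,-17.9,2,-60,0.1,-17.9,2,-70,0.1,-17.9,2,-80,0.1,-17.9,2,-90,0.1,-17.9,2,-90,0.1,-17.9,2,-90,0.1,-17.9,2,-90], hand=8.5)

```text
t: 13.65
tcp_pos: [0.4564, 0.1124, 0.1498]
tool_rot: [0.181, 0.983, 0.0, -0.003]
force: [0.6, -0.4, -0.2]
finger_gap: 0.994
```

>>> drive_tool(deltas=[0,0,0,0,0,0,0,0])

```text
t: 13.85
tcp_pos: [0.4552, 0.1126, 0.1495]
tool_rot: [0.181, 0.983, 0.0, -0.003]
force: [0.3, -1.9, 0.0]
finger_gap: 0.994
```

Run:
```python
from h import *
R,t,yaw=pickle.load(open("track.pkl","rb"))
plan([(*(t+R@[-.0685,-.0885]),.1,yaw+180),(*(t+R@[-.0685,-.0885]),.014,yaw+180)])
```

```text
t 13.85 tcp [0.4552 0.1126 0.1495] yaw 159.1 gap 0.9938389961175217 q6 -1.21 F [ 0.3 -1.9  0. ]
-0.38, 0.14, 4.95, 0.1,
-0.44, 0.15, 13.55, 0.1,
```

>>> drive_tool(deltas=[-0.4,0.1,2,0,-0.4,0.1,4,0,-0.4,0.1,6,0,-0.4,0.1,6,0,-0.4,0.1,6,0,-0.4,0.1,6,0])

```text
t: 14.45
tcp_pos: [0.4594, 0.1123, 0.0903]
tool_rot: [0.181, 0.983, 0.0, -0.003]
force: [-0.5, -0.4, 0.4]
finger_gap: 0.997
```

```bash
python3 look.py 11;python3 - <<'E'
from h import *
R,t,yaw=pickle.load(open("track.pkl","rb"))
plan([(*(t+R@[-.0685,-.0885]),.014,yaw+180)])
E
```

```text
track-frame tcp [-0.06796764 -0.08869012]
t 14.55 tcp [0.4595 0.1123 0.0904] yaw 159.1 gap 0.9951315807600842 q6 -1.21 F [-0.4  0.3 -0.3]
0.03, 0.02, 7.64, 0.1,
```

View pics/side11.png

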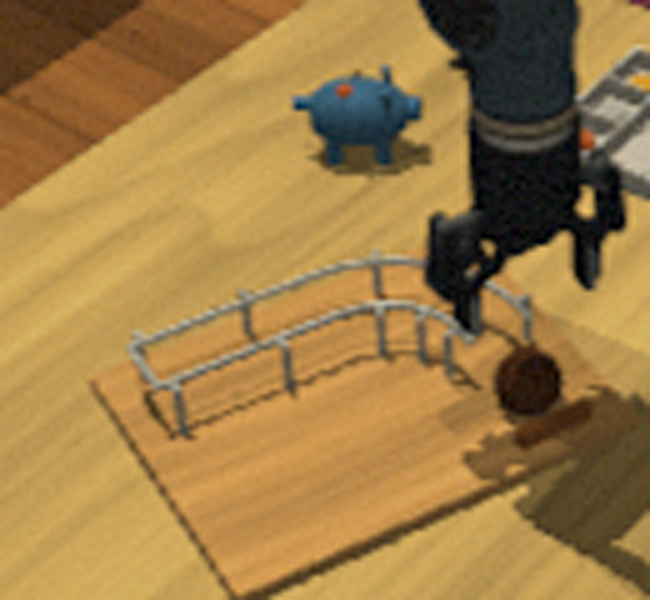

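The open jaws (465,315) and (588,275) straddle the ball at (528,380). Descending.

>>> drive_tool(deltas=[0,0,2,0,0,0,4,0,0,0,6,0,0,0,7.6,0,0,0,7.6,0,0,0,7.6,0])

```text
t: 15.15
tcp_pos: [0.4595, 0.1125, 0.0149]
tool_rot: [0.181, 0.983, 0.001, -0.002]
force: [-0.7, 0.6, 0.4]
finger_gap: 0.997
```

>>> drive_tool(deltas=[0,0,0,0,0,0,0,0,0,0,0,0,0,0,0,0,0,0,0,0,0,0,0,0,0,0,0,0,0,0,0,0], hand=3.5, squeeze=30)

```text
t: 15.95
tcp_pos: [0.4603, 0.1126, 0.0157]
tool_rot: [0.181, 0.983, 0.001, -0.001]
force: [-0.1, 0.6, 6.6]
finger_gap: 0.569
```

```bash
python3 look.py 12
```

```text
track-frame tcp [-0.0672286  -0.08809528]
```

View pics/side12.png

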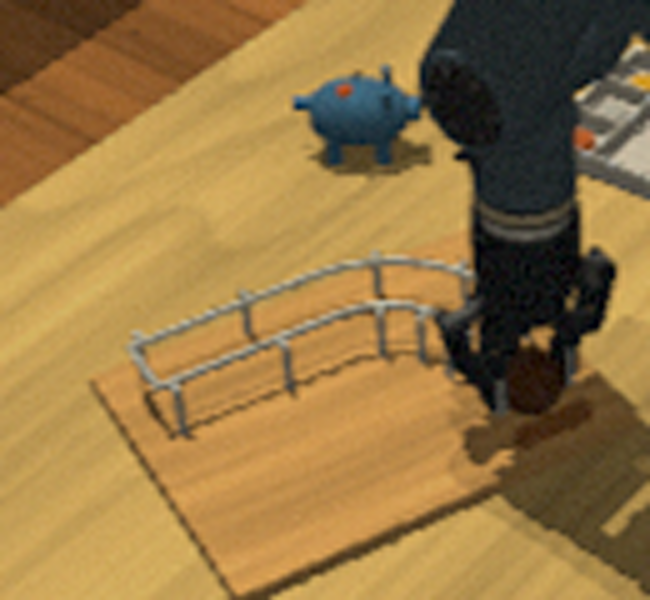

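The opening reads 48.4 mm (0.569) with 6.6 N upward, so the pads may be gripping slightly above the equator. I'll regrip about 4 mm lower.

>>> drive_tool(deltas=[0,0,0,0,0,0,0,0,0,0,0.2,0,0,0,0.4,0,0,0,0.4,0], hand=6.5)

```text
t: 16.55
tcp_pos: [0.46, 0.1126, 0.0113]
tool_rot: [0.181, 0.983, 0.001, -0.002]
force: [-0.4, 0.2, -0.8]
finger_gap: 0.761
```

>>> drive_tool(deltas=[0,0,0,0,0,0,0,0,0,0,0,0,0,0,0,0,0,0,0,0,0,0,0,0], hand=3.5, squeeze=30)

```text
t: 17.15
tcp_pos: [0.46, 0.1126, 0.0113]
tool_rot: [0.181, 0.983, 0.001, -0.002]
force: [-0.1, 1.4, -0.7]
finger_gap: 0.567
```

The vertical force is now about 0 at the same opening. I'll lift straight up, slowly.

>>> drive_tool(deltas=[0,0,-0.5,0,0,0,-1.2,0,0,0,-2,0,0,0,-3,0,0,0,-4,0,0,0,-5,0,0,0,-6,0,0,0,-7,0,0,0,-8,0,0,0,-8,0])

```text
t: 18.15
tcp_pos: [0.4611, 0.1125, 0.0927]
tool_rot: [0.181, 0.983, 0.001, -0.0]
force: [0.7, -1.1, -0.5]
finger_gap: 0.567
```

```bash
python3 look.py 13;python3 - <<'E'
from h import *
R,t,yaw=pickle.load(open("track.pkl","rb"))
W=(0.523,-.2127)
plan([(.46,.1126,.12,yaw+180),(*W,.12,2.56+180),(*W,.06,2.56+180)])
E
```

```text
track-frame tcp [-0.06646146 -0.08792485]
t 18.25 tcp [0.4603 0.1125 0.0916] yaw 159.1 gap 0.5701365079734984 q6 -1.21 F [-0.6  0.1 -0.1]
0.04, 0.0, -2.84, 0.1,
-17.44, -28.14, -2.92, -23.5,
-17.46, -28.15, 3.08, -23.5,
```

View pics/side13.png

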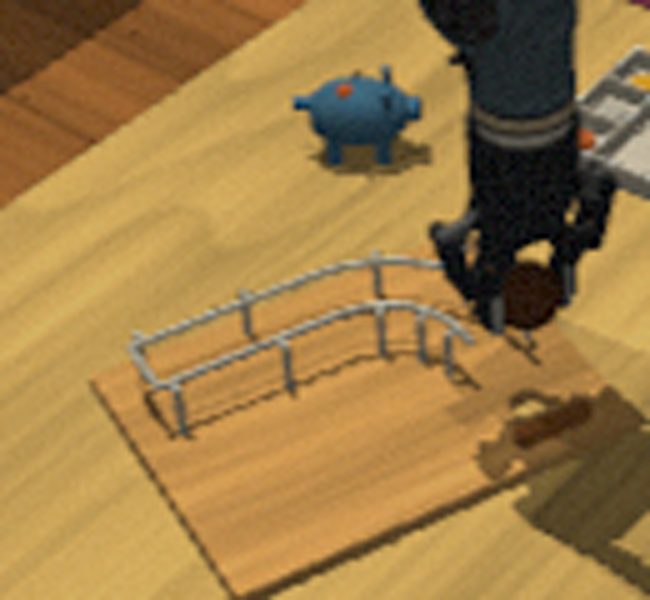

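The ball is held at (530,293), clear of the empty hole at (525,400). I'll carry it to the well.

>>> drive_tool(deltas=[0,0,-2,0,-1,-2,-3,-2,-3,-4.5,-3,-4,-4.5,-7.5,-3,-6,-6.5,-10.5,-3,-8,-8.5,-13.5,-3,-11,-10.5,-16.5,-3,-14,-12,-19.5,-3,-17,-13.5,-22,-3,-19,-15,-24.5,-3,-21,-16.5,-26.5,-3,-23,-17.4,-28.1,-3,-23.5])

```text
t: 19.45
tcp_pos: [0.523, -0.214, 0.12]
tool_rot: [-0.023, 1.0, 0.001, -0.001]
force: [0.1, -0.4, 0.3]
finger_gap: 0.564
```

>>> drive_tool(deltas=[0,0,0,0,0,0,0,0])

```text
t: 19.65
tcp_pos: [0.5221, -0.2135, 0.119]
tool_rot: [-0.022, 1.0, 0.002, -0.002]
force: [0.4, 0.7, -0.6]
finger_gap: 0.567
```

Run:
```python
from h import *
from station import manip
W=(0.523,-.2127)
plan([(*W,.06,2.56+180),(*W,.006,2.56+180)])
for n in("side","top"):
    d=manip.snapshot(n);x,y=(310,130) if n=="side" else (350,120)
    cv2.imwrite(f"pics/{n}14.png",cv2.resize(d["frame"][y:y+110,x:x+130,::-1],None,fx=5,fy=5,interpolation=cv2.INTER_CUBIC))
```

```text
t 19.65 tcp [ 0.5221 -0.2135  0.119 ] yaw -177.5 gap 0.5668626142016621 q6 -2.2 F [ 0.4  0.7 -0.6]
-0.12, 0.06, 5.9, -0.0,
-0.14, 0.03, 11.3, -0.0,
```

View pics/side14.png

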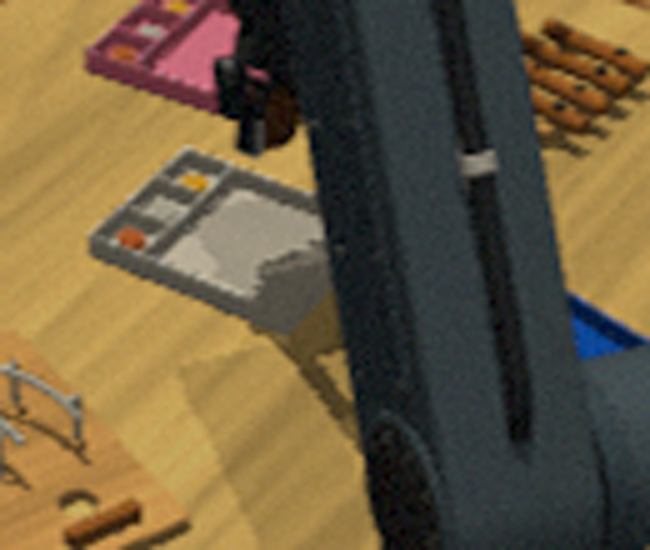

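The ball is held at (283,110), above the silver tray. Lowering it until it almost touches the well floor.

>>> drive_tool(deltas=[-0.1,0,2.5,0,-0.1,0,5,0,-0.1,0,7,0,-0.1,0,8.5,0,-0.1,0,9.5,0,-0.1,0,10,0,-0.1,0,10.4,0,-0.1,0,10.7,0,-0.1,0,10.9,0,-0.1,0,11,0,-0.1,0,11,0])

```text
t: 20.85
tcp_pos: [0.5227, -0.2122, 0.0096]
tool_rot: [-0.023, 1.0, 0.002, -0.002]
force: [1.0, 0.3, -0.6]
finger_gap: 0.566
```

```bash
python3 -c "
from h import *
plan([(.523,-.2127,.0065,182.5)])"
```

```text
t 20.85 tcp [ 0.5227 -0.2122  0.0096] yaw -177.4 gap 0.5658323380545068 q6 -2.2 F [ 1.   0.3 -0.6]
-0.03, -0.05, 0.3, 0.1,
```

>>> drive_tool(deltas=[0,0,0.1,0,0,0,0.2,0,0,0,0.3,0,0,0,0.3,0])

```text
t: 21.25
tcp_pos: [0.5225, -0.2121, 0.0064]
tool_rot: [-0.023, 1.0, 0.002, -0.002]
force: [-0.0, 0.8, -0.4]
finger_gap: 0.57
```

>>> drive_tool(deltas=[0,0,0,0,0,0,0,0,0,0,0,0,0,0,0,0,0,0,0,0,0,0,0,0], hand=7.5)

```text
t: 21.85
tcp_pos: [0.5226, -0.2121, 0.0064]
tool_rot: [-0.023, 1.0, 0.002, -0.002]
force: [0.7, 0.3, 0.8]
finger_gap: 0.879
```

>>> drive_tool(deltas=[0,0,-1,0,0,0,-3,0,0,0,-6,0,0,0,-10,0,0,0,-14,0,0,0,-18,0,-4,0,-20,0,-8,-5,-20,0,-12,-10,-20,0,-12,-15,-20,0,-12,-18,-20,0,-12,-18,-20,0])

```text
t: 23.05
tcp_pos: [0.6513, -0.3943, 0.2053]
tool_rot: [-0.02, 1.0, -0.001, -0.001]
force: [-0.5, 0.4, -0.9]
finger_gap: 0.877
```

Run:
```python
from h import *
from station import manip
plan([])
for n in("side","top"):
    d=manip.snapshot(n);pickle.dump(d,open(n+"15.pkl","wb"))
    cv2.imwrite(f"pics/{n}15.png",d["frame"][:,:,::-1])
```

```text
t 23.05 tcp [ 0.6513 -0.3943  0.2053] yaw -177.7 gap 0.8769028081985962 q6 -2.3 F [-0.5  0.4 -0.9]
```

View pics/side15.png

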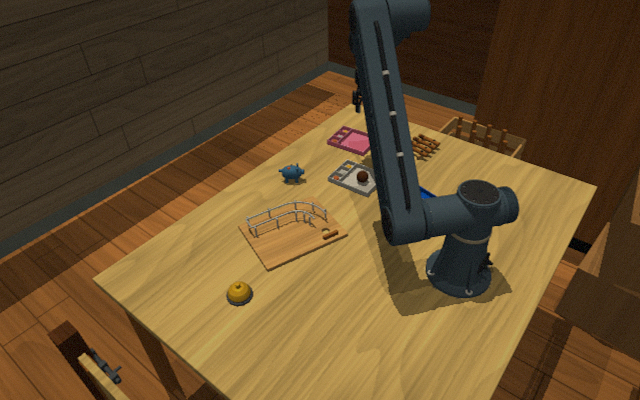

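View pics/top15.png

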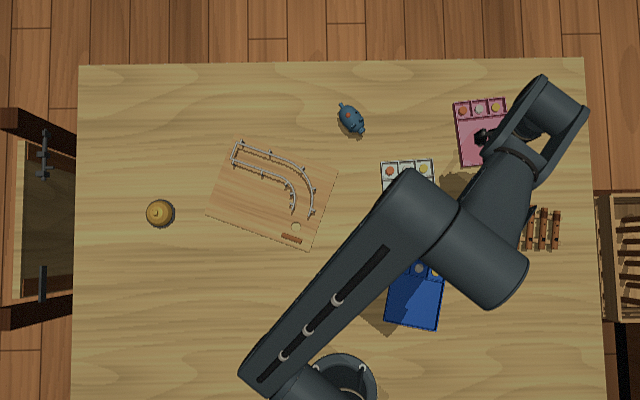

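The side view shows the ball in the silver tray at (362,177). The bell at (160,213) and pig at (350,120) haven't moved in the top view. Now the ball's position and whether it is still.

Run:
```python
from ball import *
from station import manip
W=np.array([.523,-.2127])
for d in (pickle.load(open("side15.pkl","rb")),manip.snapshot("side")):
    print(ball(d,.028,(354,167,370,187))-W)
```

```text
blob [357 172  11  11  96] [362.01041667 176.61458333]
[-0.00281311  0.00396276]
blob [357 172  11  11  97] [362.06185567 176.58762887]
[-0.00287976  0.00368903]
```

>>> drive_tool(deltas=[0,0,0,0,0,0,0,0,0,0,0,0,0,0,0,0,0,0,0,0,0,0,0,0,0,0,0,0,0,0,0,0])

```text
t: 24.0
tcp_pos: [0.6507, -0.3869, 0.205]
tool_rot: [-0.022, 1.0, 0.003, -0.003]
force: [-0.0, 0.0, 0.3]
finger_gap: 0.879
```

Run:
```python
from ball import *
from station import manip
print(ball(manip.snapshot("side"),.028,(354,167,370,187))-np.array([.523,-.2127]))
```

```text
blob [357 172  11  11  95] [362.07368421 176.67368421]
[-0.0032419   0.00413736]
```

The ball is at rest about 5 mm from the well's centre and the arm is clear. Handing in.

```bash
python3 -c "
from station import manip
print(manip.sign_off())"
```

```text
the job is handed in; nothing more can be done
None
```

I pushed the ball along the track with shut fingers until it settled in the exit hole. I then gripped it along the track's y direction, lifted it straight up and set it down in the big well of the silver (aluminium) tray. The job was handed in at about 24 s; sign-off gives no verdict.

- **Ball at the exit:** before the lift, the side view put it within about 3 mm of the hole's centre.
- **Grip:** the first grip showed 6.6 N upward on the tool, so I regripped about 4 mm lower and the vertical force fell to about zero. The opening read about 48 mm on the 50 mm ball both times. I did not find out why, but the ball did not slip.
- **Final state:** the ball lay about 5 mm from the well's centre. Three readings, the last about 0.9 s after the others, agreed to within 0.5 mm.
- **Bell, pig and arm:** both were at the same pixels as at the start in the top view, judged by eye. The gripper was open and about 0.2 m from the ball.

No check failed at the end.

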